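Shut the cutter bin past its spring catch

TASK

Shut the sliding lid of the white cutter bin: through the finger hole in the lid, press the spring catch down with a fingertip and, while it is held down, push the lid along over it, all the way to the end stop, until the catch springs back up behind the lid. Then take the hand away. Pick nothing up, and leave the bowl, pinch pot, spoon and pierogi press where they are.

Things in the scene. Friction and masses are not known exactly. Their poses are not given: they have to be found in the camera images.
- bin: white plastic bin fixed to the worktop: 130 mm wide (x), 275 mm long (y = -105 to +170 mm), 76 mm high; origin on the worktop. Its +y is the way the lid shuts. Below y = +65 mm it is a solid deck, top 60 mm above the worktop; beyond is the open compartment. The lid runs under guide lips along both long sides (inner faces x = +-53 mm, tops 76 mm up); end stop at y = +161 mm.
- lid (a joint): lid travel towards the bin's +y, m: starts 0 to 0.001 (open), 0.080 = fully shut on the end stop. 1 to 2 N of friction; it cannot be lifted. The catch lets it move only about 3 mm until pressed 10 mm down; past 0.076 the lid's rear edge has cleared the catch, which springs up and locks it shut.
- lid_hole (a point): centre of the finger hole in the lid, 71 mm above the worktop (lid top); moves with the lid, axes as the bin's. Lid: white plastic, 118 x 180 x 5 mm, underside 66 mm up. Hole: 48 mm (x) by 47 mm (y), right through, with a collar 4 mm wide whose top is 77 mm up. 31 mm of lid lies behind it (-y), 102 mm in front. Push the lid by the hole's front (+y) edge.
- catch (a joint): how far the spring catch is pressed down, m: 0 = up, 0.015 = fully down. The spring pushes up with 3 N when up and 9 N when fully down; it springs back when let go unless the lid lies over it.
- catch_top (a point): centre of the top face of the spring catch: stainless block, 30 mm (bin's x) by 42 mm (bin's y), standing in the finger hole of the open lid. Top 76 mm above the worktop when up, 61 mm when fully down (1 mm above the deck); the lid passes over it when it is below 66 mm. Moves only up and down, at x = 0, y = -45 mm of the bin.
- bowl: stainless bowl, 170 mm across, 65 mm high; origin under its centre. To be left alone.
- pinch_pot: white ceramic pinch pot, 56 mm across, 30 mm high; origin under its centre. To be left alone.
- spoon: olive-wood spoon, 240 mm long, lying along its own x; origin at its middle, on the worktop. To be left alone.
- pierogi_press: grey plastic pierogi press, two hinged round halves about 96 mm across, half open, about 110 mm high; origin on the worktop under the hinge. To be left alone.

How it is judged:
On the way, in this order (a step that is already met when the one before it is completed fails the run):
1. the catch is pressed down clear of the lid while the lid is still open (value of joint catch above 0.0102 m and value of joint lid below 0.02 m), for 0.05 s.
2. the lid is on its way over the catch, which stays down (value of joint catch above 0.009 m and value of joint lid above 0.03 m), for 0.02 s.
At the end, for the whole second after the job is handed in: The lid is shut (joint lid above 74.5 mm of its 80 mm) and at rest, the catch has sprung up behind it (within 2 mm of its top position), and the bowl, pinch pot, spoon and press are within 20 mm of where they stood (value of joint lid above 0.0745 m and value of joint catch below 0.002 m and velocity of joint lid below 0.005 m/s and distance of each of bowl, pinch_pot, spoon, pierogi_press from where it was at the start of the episode below 0.02 m); the robot touches nothing.
It fails at once if a stainless bowl is pushed, tipped or lifted out of its place (distance of bowl from where it was at the start of the episode above 0.02 m or angle between bowl's own z axis and vertical above 0.3 rad).
It fails at once if a tiny ceramic pinch pot is pushed, tipped or lifted out of its place (distance of pinch_pot from where it was at the start of the episode above 0.02 m or angle between pinch_pot's own z axis and vertical above 0.3 rad).
It fails at once if an olive-wood spoon is pushed, tipped or lifted out of its place (distance of spoon from where it was at the start of the episode above 0.02 m or angle between spoon's own z axis and vertical above 0.3 rad).
It fails at once if a half-open plastic pierogi press is pushed, tipped or lifted out of its place (distance of pierogi_press from where it was at the start of the episode above 0.02 m or angle between pierogi_press's own z axis and vertical above 0.3 rad).
It also fails if it takes over 35 s, if anything falls off the work surface, if the arm or the gripper's body presses on something with over 40 N, if the wrist force passes 120 N, or if a joint passes its speed limit or range.

ROBOT

A 6-joint arm with a two-finger parallel gripper is mounted at the origin on the work surface. World frame = base frame: x ahead of the robot, y to its left, z up, the work surface at z = 0. Lengths are in m, angles in rad, forces in N, time in s.
With the tool pointing down it reaches from about 0.3 to 0.775 m from the base axis. Payload 14.6 kg.
Tool frame: the origin (TCP) lies at the very end of the fingers, on their centre line; the grasp point (between the pads) lies robot.pinch_z behind it (robot.pinch_z is the distance from the TCP to the grasp point, in m); z points along the fingers, y is the direction in which the jaws open and shut (so a half turn about z gives the same grasp; the last joint's range is limited). The gripper opens to 94 mm and grips with 3 to 60 N. Pads are 16 mm wide; open, the fingers measure 119 mm over their backs; the gripper's body (75 mm by 177 mm) begins 78 mm behind the grasp point.
Start: joints at [1.144, 0.3, 1.521, -0, 1.321, -0.067], TCP at [0.194, 0.515, 0.205] pointing down, gripper open.
Joint ranges: [-3.03, 3.03], [-0.79, 2.21], [0.23, 2.52], [-1.04, 4.18], [0, 3.07], [-2.55, 2.55]. Speed limits (rad/s): [2.22, 2.22, 2.57, 3.14, 3.14, 3.14].

INTERFACE

Orientations are given as a unit quaternion [w, x, y, z].
In Python, from cell import sensors, viewer, robot gives the robot as it stands. The module is installed in compiled form; this text tells all that it offers.
- The arm moves only by the tool carry_out, never from a script. Its argument "rows" is a list that holds one entry, the list of rows, each a list of 7 numbers: the turn, a rotation vector about the tool's x, y, z in rad, then the shift along the tool's x, y, z in m, then the opening in per cent of the stroke, from 0 (shut) to 100 (fully open). In form: [[[wx, wy, wz, dx, dy, dz, jaw], ...]]. A call has 1 to 20 rows; each row shifts and turns the commanded pose from where the row before left it, along the tool's axes as they then stand; what a row does not reach is not made up. A row lasts 1/8 s, in which the tool goes at most 62.5 mm and 10.7 degrees, less where a joint would pass 70% of its speed; a pose out of reach is approached as far as the arm can. A call with a gripper value outside its range is refused whole. The fingers move at their own pace and stop on an object; "squeeze" is the grip in N (left out, the last holds). Time passes only in rows, so rows that do not move let the fingers close. It gives the time, the measured TCP pose, the force and the opening at its end, in the units of the state.
- sensors.get_state(): the state, without advancing time (a new reading comes with each control period).
- viewer.camera(name): name is "scene" or "top" or "wrist"; returns the picture (480x640x3 uint8, red, green, blue); there is no depth.
- viewer.calibration(name): a dict with "mtx" (3x3 intrinsics, pixels), "xyz" and "orientation" of the camera in the world. Camera axes: x right, y up, looking along -z (the intrinsics and any distortion apply to the point x, -y, -z); pixel columns grow to the right and rows downward; lengths in m; the calibration is good to about 2 mm. The wrist camera is an equidistant fisheye: a pixel r from the principal point sees the ray r / f radians off the axis. A picture is of the moment at which its call begins: read the wrist's pose just before it. calibration takes no time and is no camera call; for the wrist camera it gives the pose at the moment of the call.
- robot.finish_job(): hands the job in, once; it reports no verdict.
The state is a dict: "time": time; "joint_pos": joint angles; "dq": joint speeds; "effort": joint torques, N m; "position": TCP position; "eef_rot": TCP orientation; "wrist_force": force on the tool from outside, world axes, zero at the start; "torque": the same for the moment, N m; "grip_width": finger opening in m.
Only numpy, scipy, OpenCV 4.12 (cv2) and the standard library are available. Lean on these libraries where they do the work, as an engineer would, in place of code of your own. Each camera call takes 0.05 s, during which the arm holds its last target.

## Working session

There is one attempt and no reset: what is moved stays moved. The work goes in short steps, Python scripts to look and compute and a tool call to move; the robot and the scene stay as the last step left them, time stands still between calls to the robot, and variables do not carry over. Pictures are saved under pics/ and viewed, and the job is handed in when it is done.

Besides the shell and the picture viewer there is one more tool, called as name([rows], argument=value, ...), one row to a line, values as JSON. carry_out: Moves the arm, as the interface text tells. Its arguments: {"type":"object","properties":{"rows":{"type":"array","items":{"type":"array","items":{"type":"array","items":{"type":"number"}}}},"squeeze":{"type":"number"}},"required":["rows"]}

```bash
mkdir -p pics; python3 - <<'E'
from cell import sensors, viewer, robot
import cv2
for n in ("scene","top","wrist"):
    c=viewer.calibration(n); print(n,c)
    cv2.imwrite(f"pics/{n}0.png",viewer.camera(n)[:,:,::-1])
print(sensors.get_state(), robot.pinch_z)
E
```

```text
scene {'mtx': array([[570.5775865 ,   0.        , 317.59418906],
       [  0.        , 570.5775865 , 239.82391187],
       [  0.        ,   0.        ,   1.        ]]), 'xyz': array([ 0.88475893, -0.64018174,  0.55617404]), 'orientation': array([0.87299088, 0.41897989, 0.11876468, 0.21963089])}
top {'mtx': array([[614.25310593,   0.        , 316.22248318],
       [  0.        , 614.25310593, 241.42872969],
       [  0.        ,   0.        ,   1.        ]]), 'xyz': array([ 0.46222724, -0.07287897,  0.8754395 ]), 'orientation': array([-0.69896333, -0.04435488,  0.05883764,  0.71135156])}
wrist {'mtx': array([[371.64829954,   0.        , 316.43151243],
       [  0.        , 371.64829954, 236.33756221],
       [  0.        ,   0.        ,   1.        ]]), 'xyz': array([0.1174376 , 0.54300781, 0.38381877]), 'orientation': array([ 0.81410441, -0.1156649 , -0.07950082,  0.56350268])}
{'time': 0.15, 'joint_pos': array([ 1.14437272e+00,  3.00333136e-01,  1.52142762e+00, -7.38626867e-06,
        1.32068004e+00, -6.65622911e-02]), 'dq': array([-2.71100110e-03, -2.14257407e-03,  4.67301225e-05, -4.18014350e-04,
        1.36588945e-03,  2.21283385e-04]), 'effort': array([-4.84899954e-05, -5.31962335e+01, -3.52817667e+01,  7.08357082e-02,
        2.36106635e-02, -7.00762985e-05]), 'position': array([0.19358535, 0.51460129, 0.20502692]), 'eef_rot': array([-1.00005762e-04,  1.78960433e-01,  9.83856180e-01, -4.12127086e-04]), 'wrist_force': array([0.33137084, 0.11211443, 0.07038567]), 'torque': array([-0.02518334, -0.06193237, -0.00959947]), 'grip_width': 0.09371253497735693} 0.0188
```

View pics/scene0.png

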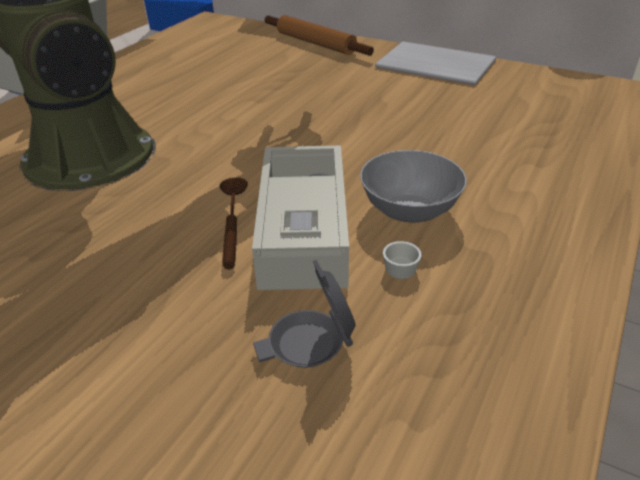

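View pics/top0.png

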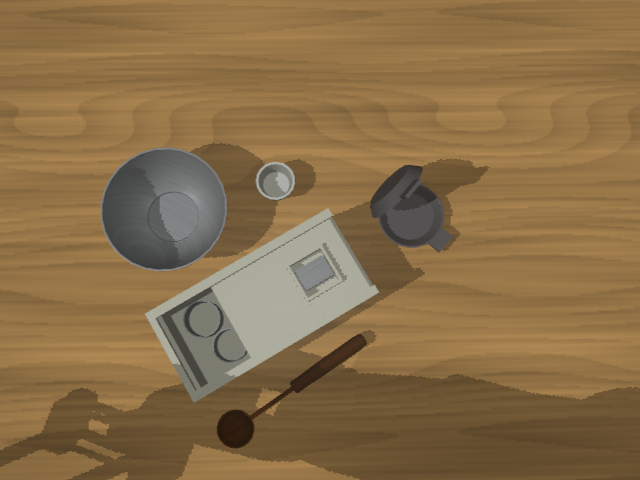

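View pics/wrist0.png

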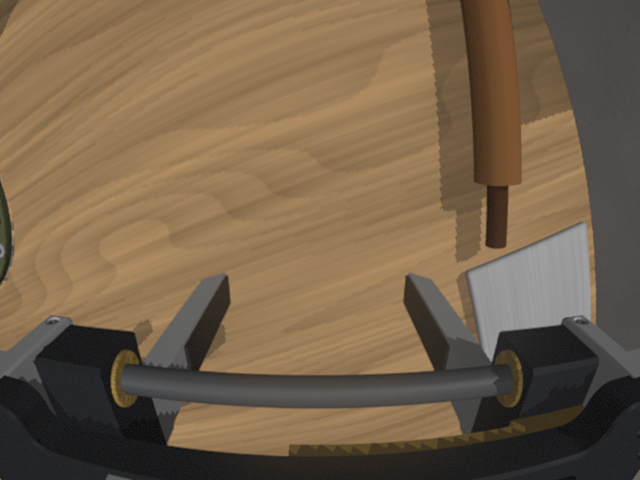

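The scene and top views show the bin with its open compartment at the lower left of the top view, corners about (146,315), (330,208), (379,292), (194,402). The catch and hole are near (313,271). The bowl, pot, press and spoon are around it, outside its walls.

```bash
cat > h.py <<'E'
import numpy as np, cv2
from scipy.spatial.transform import Rotation as R
from cell import viewer, sensors, robot
def rot(q): return R.from_quat([q[1],q[2],q[3],q[0]])
def ray(n,uv,z):
    c=viewer.calibration(n);K=c['mtx'];d=np.linalg.inv(K)@[*uv,1];d=rot(c['orientation']).apply([d[0],-d[1],-d[2]])
    return c['xyz']+d*(z-c['xyz'][2])/d[2]
def proj(n,p):
    c=viewer.calibration(n);q=rot(c['orientation']).inv().apply(np.array(p)-c['xyz']);v=c['mtx']@[q[0],-q[1],-q[2]];return v[:2]/v[2]
E
python3 - <<'E'
from h import *
im=cv2.imread('pics/top0.png'); hsv=cv2.cvtColor(im,cv2.COLOR_BGR2HSV)
m=((hsv[...,1]<60)&(hsv[...,2]>90)).astype(np.uint8)
n,l,s,c=cv2.connectedComponentsWithStats(m)
for i in range(1,n):
    if s[i,4]>300: print(i,s[i],c[i],np.median(im[l==i],0))
crop=cv2.resize(im[200:410,140:390],None,fx=3,fy=2.857,interpolation=cv2.INTER_CUBIC)
cv2.imwrite('pics/crop_top.png',cv2.resize(im[230:320,260:390],None,fx=6,fy=6,interpolation=cv2.INTER_CUBIC))
s0=cv2.imread('pics/scene0.png');cv2.imwrite('pics/crop_scene.png',cv2.resize(s0[140:290,240:370],None,fx=4,fy=4,interpolation=cv2.INTER_CUBIC))
cs=[(146,315),(330,208),(379,292),(194,402)]
P=[ray('top',u,.076) for u in cs];print(np.round(P,4))
for i in range(4):print(np.linalg.norm(P[i]-P[(i+1)%4]))
print(ray('top',(313,271),.076))
E
```

```text
1 [ 101  148  126  123 7246] [180.94548717 203.32224676] [113. 113. 111.]
2 [ 256  162   39   38 1068] [275.97378277 181.00655431] [121. 132. 131.]
7 [  145   208   234   194 19813] [264.99061222 302.31731691] [156. 171. 171.]
[[ 0.4876  0.1303  0.076 ]
 [ 0.6242 -0.1096  0.076 ]
 [ 0.5118 -0.1709  0.076 ]
 [ 0.3774  0.0678  0.076 ]]
0.2760758321535137
0.1280894161294308
0.27395393801160817
0.12677950730734724
[ 0.54073204 -0.08546946  0.076     ]
```

View pics/crop_top.png

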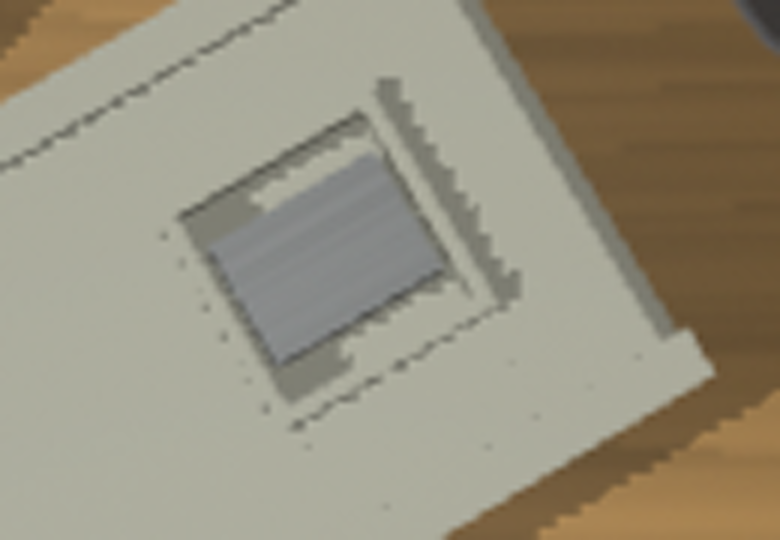

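View pics/crop_scene.png

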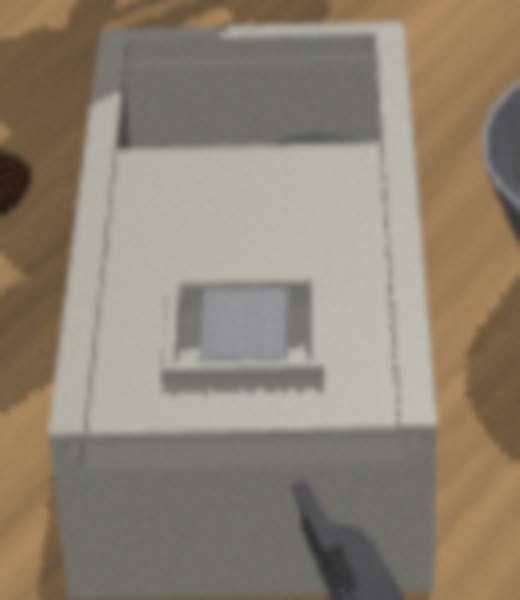

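The crops show the catch's top face sharply. Its corners in the top crop are about (208,248), (375,153), (447,268), (278,364). Next I compute its centre and yaw from these and check them against the bin rectangle and the scene view.

```bash
python3 - <<'E'
from h import *
cc=np.array([(208,248),(375,153),(447,268),(278,364)])/6+[260,230]-.42
P=np.array([ray('top',u,.076) for u in cc]);C=P.mean(0)
print('catch top cam',C,[np.linalg.norm(P[i]-P[(i+1)%4]) for i in range(4)])
d=P[0]-P[1]+P[3]-P[2];print('yaw',np.degrees(np.arctan2(d[1],d[0])))
sc=np.array([(203,288),(287,288),(289,359),(200,359)])/4+[240,140]-.38
S=np.array([ray('scene',u,.076) for u in sc]);print('catch scene cam',S.mean(0),[np.linalg.norm(S[i]-S[(i+1)%4]) for i in range(4)])
d=S[0]-S[3]+S[1]-S[2];print('yaw',np.degrees(np.arctan2(d[1],d[0])))
B=np.array([ray('top',u,.076) for u in [(146,315),(330,208),(379,292),(194,402)]])
d=B[0]-B[1]+B[3]-B[2];d/=np.linalg.norm(d);print('binyaw',np.degrees(np.arctan2(d[1],d[0])),'catch from bin',B.mean(0)-d*(.0325+.045))
# scene bin top corners
sb=np.array([(103,25),(403,22),(436,428),(50,433)])/4+[240,140]-.38
B=np.array([ray('scene',u,.076) for u in sb]);print(B,[np.linalg.norm(B[i]-B[(i+1)%4]) for i in range(4)])
d=B[0]-B[3]+B[1]-B[2];d/=np.linalg.norm(d);print('binyaw',np.degrees(np.arctan2(d[1],d[0])),'catch from bin',B.mean(0)-d*(.0325+.045))
for n,uv,z in [('press',(390,190),.11),('press',(420,166),.11),('pot',(275,181),.03),('bowl',(164,209),.065)]: print(n,ray('top',uv,z))
s=sensors.get_state();print(s['time'],rot(s['eef_rot']).as_matrix().round(3))
E
```

```text
catch top cam [ 0.53863318 -0.08686837  0.076     ] [np.float64(0.04196532466358519), np.float64(0.029650019645274254), np.float64(0.04227878845479178), np.float64(0.02947664011334204)]
yaw 118.6935414822853
catch scene cam [ 0.53922827 -0.08649305  0.076     ] [np.float64(0.0304633824606405), np.float64(0.042384485577132786), np.float64(0.03097447477473766), np.float64(0.0424216722461949)]
yaw 119.97143682906096
binyaw 119.52841963638528 catch from bin [ 0.53845199 -0.08803061  0.076     ]
[[ 0.3763776   0.07207722  0.076     ]
 [ 0.49051026  0.13185509  0.076     ]
 [ 0.62582988 -0.10848308  0.076     ]
 [ 0.51238989 -0.1698761   0.076     ]] [np.float64(0.12883966302521344), np.float64(0.2758148557471595), np.float64(0.12898733812669727), np.float64(0.27756216676731055)]
binyaw 119.36162870039753 catch from bin [ 0.53927672 -0.08615125  0.076     ]
press [ 0.6396371  -0.18526869  0.11      ]
press [ 0.67068109 -0.22513706  0.11      ]
pot [ 0.67351723 -0.03493288  0.03      ]
bowl [0.62845637 0.11217072 0.065     ]
0.15 [[-0.936  0.352 -0.   ]
 [ 0.352  0.936 -0.001]
 [ 0.    -0.001 -1.   ]]
```

carry_out([
  [[0, 0, 0, -0.038, -0.0315, 0, 0], [0, 0, 0, -0.038, -0.0315, 0, 0], [0, 0, 0, -0.038, -0.0315, 0, 0], [0, 0, 0, -0.038, -0.0315, 0, 0], [0, 0, 0, -0.038, -0.0315, 0, 0], [0, 0, 0, -0.038, -0.0315, 0, 0], [0, 0, 0, -0.038, -0.0315, 0, 0], [0, 0, 0, -0.038, -0.0315, 0, 0], [0, 0, 0, -0.038, -0.0315, 0, 0], [0, 0, 0, -0.038, -0.0315, 0, 0], [0, 0, 0, -0.038, -0.0315, 0, 0], [0, 0, 0, -0.038, -0.0315, 0, 0], [0, 0, 0, -0.038, -0.0315, 0, 0], [0, 0, 0, -0.038, -0.0315, 0, 0], [0, 0, 0, 0, 0, 0, 0]],
], squeeze=20)

```text
time: 2.02
position: [0.5368, -0.0876, 0.2046]
eef_rot: [-0.001, 0.18, 0.984, -0.0]
wrist_force: [-0.2, 0.3, 1.4]
grip_width: 0.0004
```

carry_out([
  [[0, 0, 0.1744, 0, 0, 0, 0], [0, 0, 0.1744, 0, 0, 0, 0], [0, 0, 0.1744, 0, 0, 0, 0], [0, 0, 0.1744, 0, 0, 0, 0], [0, 0, 0.1744, 0, 0, 0, 0], [0, 0, 0.1744, 0, 0, 0, 0], [0, 0, 0.1744, 0, 0, 0, 0], [0, 0, 0.1744, 0, 0, 0, 0], [0, 0, 0.1744, 0, 0, 0, 0], [0, 0, 0.1744, 0, 0, 0, 0], [0, 0, 0.1744, 0, 0, 0, 0], [0, 0, 0.1744, 0, 0, 0, 0], [0, 0, 0.1744, 0, 0, 0, 0], [0, 0, 0, 0, 0, 0, 0], [0, 0, 0, 0, 0, 0, 0]],
])

```text
time: 3.9
position: [0.5362, -0.0849, 0.2055]
eef_rot: [-0.0, 0.967, 0.257, -0.0]
wrist_force: [0.6, -0.1, -0.2]
grip_width: 0.0002
```

```bash
cat > st.py <<'E'
import sys
from h import *
n=sys.argv[1]
s=sensors.get_state();M=rot(s['eef_rot']).as_matrix()
t=np.array([.539,-.0868,.076]);d=t-s['position']
print(s['time'],s['position'].round(4),s['wrist_force'].round(2),s['grip_width'],s['joint_pos'].round(2));print(M.round(3),'yaw y',np.degrees(np.arctan2(M[1,1],M[0,1])));print('to catch in tool axes',(M.T@d).round(4))
y=np.array([np.cos(np.radians(119.5)),np.sin(np.radians(119.5))]);print('bin y,x offset of tcp from catch',y@-d[:2],np.array([y[1],-y[0]])@-d[:2])
for c in ('scene','wrist'): cv2.imwrite(f'pics/{c}_{n}.png',viewer.camera(c)[:,:,::-1])
a=cv2.imread(f'pics/scene_{n}.png');b=cv2.imread(f'pics/wrist_{n}.png')
a=cv2.resize(a[90:330,200:420],None,fx=1.8,fy=1.8,interpolation=cv2.INTER_CUBIC);b=cv2.resize(b,(396,432))
cv2.imwrite(f'pics/both_{n}.png',np.hstack([a,b]))
E
python3 st.py 1
```

```text
3.9 [ 0.5362 -0.0849  0.2055] [ 0.62 -0.05 -0.15] 0.00015549320850695257 [-0.22  0.28  1.54  0.    1.32  0.83]
[[ 0.868  0.496 -0.   ]
 [ 0.496 -0.868  0.   ]
 [-0.    -0.    -1.   ]] yaw y -60.26342073822067
to catch in tool axes [0.0015 0.0031 0.1295]
bin y,x offset of tcp from catch 0.003097490381273809 -0.0015199466761395461
```

View pics/both_1.png

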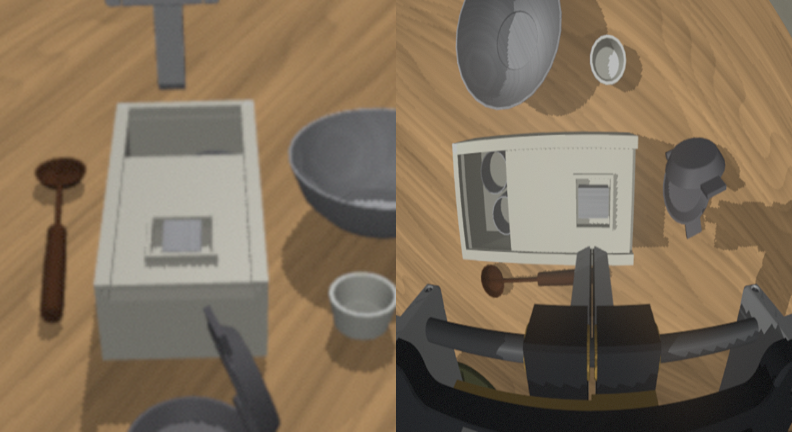

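The fingertip is shut, hanging above the bin and clear of everything. It is about 3 mm ahead of the catch centre and 1.5 mm to the side. I'll lower it to just above the catch.

carry_out([
  [[0, 0, 0, 0.0015, 0, 0.03, 0], [0, 0, 0, 0, 0, 0.03, 0], [0, 0, 0, 0, 0, 0.03, 0], [0, 0, 0, 0, 0, 0.025, 0], [0, 0, 0, 0, 0, 0, 0], [0, 0, 0, 0, 0, 0, 0]],
])

```text
time: 4.75
position: [0.5381, -0.0846, 0.0915]
eef_rot: [0.0, 0.967, 0.255, 0.001]
wrist_force: [-0.9, 0.1, -0.2]
grip_width: 0.0006
```

```bash
python3 st.py 2
```

```text
4.75 [ 0.5381 -0.0846  0.0915] [-0.87  0.06 -0.25] 0.000563620272977278 [-0.22  0.41  1.66  0.    1.08  0.83]
[[ 0.87   0.493  0.001]
 [ 0.493 -0.87  -0.   ]
 [ 0.001  0.001 -1.   ]] yaw y -60.47326753180832
to catch in tool axes [-0.0003  0.0023  0.0155]
bin y,x offset of tcp from catch 0.002337055747083483 0.00029557772333221573
```

View pics/both_2.png

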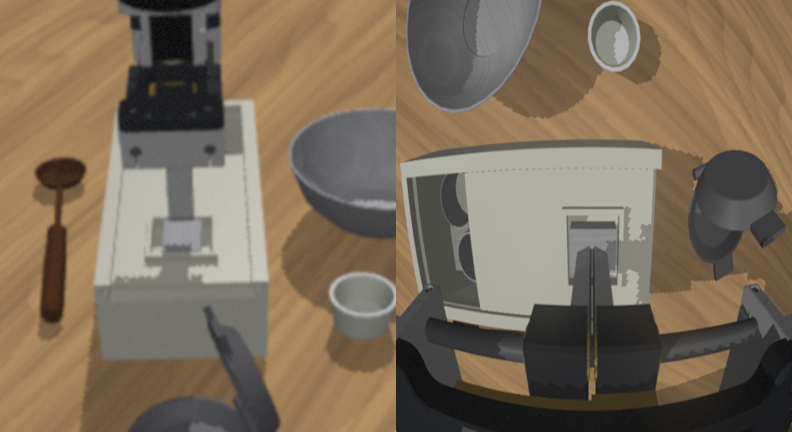

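The fingertip is 15 mm above the catch and centred over it, and the gripper body is clear of the press. Now I'll press down to about z = 0.063.

carry_out([
  [[0, 0, 0, 0, 0, 0.007, 0], [0, 0, 0, 0, 0, 0.006, 0], [0, 0, 0, 0, 0, 0.005, 0], [0, 0, 0, 0, 0, 0.005, 0], [0, 0, 0, 0, 0, 0.0055, 0], [0, 0, 0, 0, 0, 0, 0], [0, 0, 0, 0, 0, 0, 0], [0, 0, 0, 0, 0, 0, 0]],
])

```text
time: 5.85
position: [0.5377, -0.0846, 0.0623]
eef_rot: [0.0, 0.967, 0.255, 0.0]
wrist_force: [-3.1, 0.2, 7.7]
grip_width: 0.0002
```

```bash
python3 st.py 3
```

```text
5.85 [ 0.5377 -0.0846  0.0623] [-3.07  0.18  7.65] 0.00017275056586080596 [-0.22  0.45  1.68 -0.    1.02  0.83]
[[ 0.87   0.492  0.   ]
 [ 0.492 -0.87  -0.   ]
 [ 0.     0.    -1.   ]] yaw y -60.51151777606195
to catch in tool axes [ 0.      0.0025 -0.0137]
bin y,x offset of tcp from catch 0.0025311193218575125 -3.189710687265994e-05
```

View pics/both_3.png

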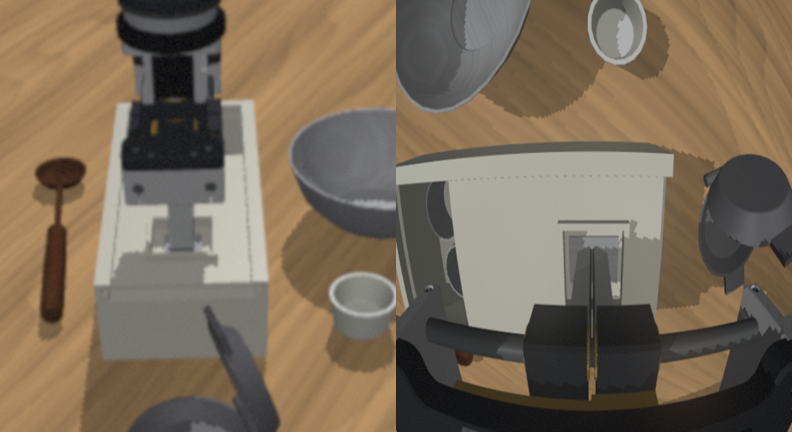

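The catch is pressed down about 13.7 mm: tip at 62.3 mm, 7.7 N upward. Now I'll push the lid.

carry_out([
  [[0, 0, 0, 0, -0.003, 0, 0], [0, 0, 0, 0, -0.003, 0, 0], [0, 0, 0, 0, -0.003, 0, 0], [0, 0, 0, 0, -0.003, 0, 0], [0, 0, 0, 0, -0.003, 0, 0], [0, 0, 0, 0, -0.003, 0, 0], [0, 0, 0, 0, -0.003, 0, 0], [0, 0, 0, 0, -0.003, 0, 0], [0, 0, 0, 0, -0.003, 0, 0], [0, 0, 0, 0, -0.003, -0.001, 0], [0, 0, 0, 0, -0.003, 0, 0], [0, 0, 0, 0, -0.003, 0, 0], [0, 0, 0, 0, -0.003, 0, 0], [0, 0, 0, 0, -0.003, 0, 0], [0, 0, 0, 0, -0.003, 0, 0], [0, 0, 0, 0, -0.003, 0, 0], [0, 0, 0, 0, -0.003, 0, 0], [0, 0, 0, 0, -0.003, 0, 0]],
])

```text
time: 8.2
position: [0.5114, -0.0378, 0.0629]
eef_rot: [0.0, 0.967, 0.254, 0.0]
wrist_force: [2.9, -4.2, -1.1]
grip_width: 0.0008
```

```bash
python3 st.py 4
```

```text
8.2 [ 0.5114 -0.0378  0.0629] [ 2.94 -4.19 -1.13] 0.0007850969956749758 [-0.15  0.39  1.77 -0.    0.99  0.91]
[[ 0.871  0.492  0.001]
 [ 0.492 -0.871 -0.001]
 [ 0.001  0.001 -1.   ]] yaw y -60.52138343078878
to catch in tool axes [-0.0001  0.0562 -0.0131]
bin y,x offset of tcp from catch 0.05618495073959942 0.00010990441356896127
```

View pics/both_4.png

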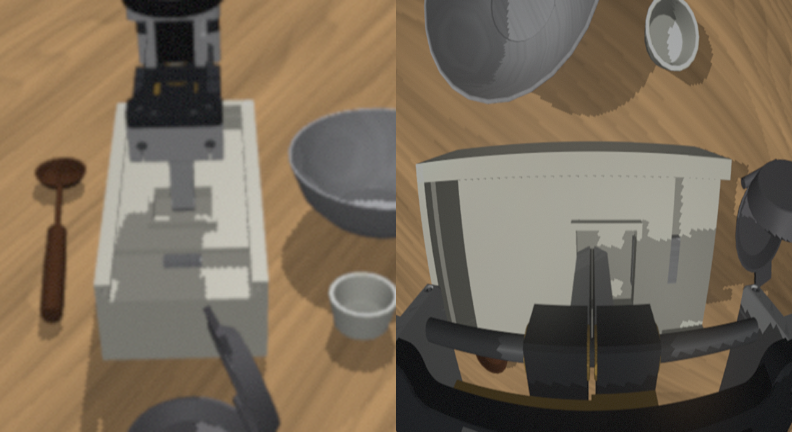

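The lid is moving over the catch, about 45 mm so far with 5 N of push. The catch is held down under the lid. I'll go on towards the stop.

carry_out([
  [[0, 0, 0, 0, -0.003, 0, 0], [0, 0, 0, 0, -0.003, 0, 0], [0, 0, 0, 0, -0.003, 0, 0], [0, 0, 0, 0, -0.003, 0, 0], [0, 0, 0, 0, -0.003, 0, 0], [0, 0, 0, 0, -0.003, 0, 0], [0, 0, 0, 0, -0.003, 0, 0], [0, 0, 0, 0, -0.003, 0, 0], [0, 0, 0, 0, -0.003, 0, 0], [0, 0, 0, 0, -0.003, 0, 0], [0, 0, 0, 0, -0.003, 0, 0], [0, 0, 0, 0, 0, 0, 0], [0, 0, 0, 0, 0, 0, 0]],
])

```text
time: 9.93
position: [0.4945, -0.0087, 0.0627]
eef_rot: [-0.0, 0.967, 0.255, -0.0]
wrist_force: [0.6, -0.5, 0.7]
grip_width: 0.0002
```

```bash
python3 st.py 5
```

```text
9.925 [ 0.4945 -0.0087  0.0627] [ 0.61 -0.48  0.7 ] 0.00016066969595149235 [-0.09  0.35  1.82  0.    0.97  0.96]
[[ 0.87   0.492 -0.001]
 [ 0.492 -0.87   0.   ]
 [-0.001 -0.001 -1.   ]] yaw y -60.51142665016357
to catch in tool axes [ 0.0003  0.0898 -0.0133]
bin y,x offset of tcp from catch 0.08985170625941062 -0.00030433610130585487
```

View pics/both_5.png

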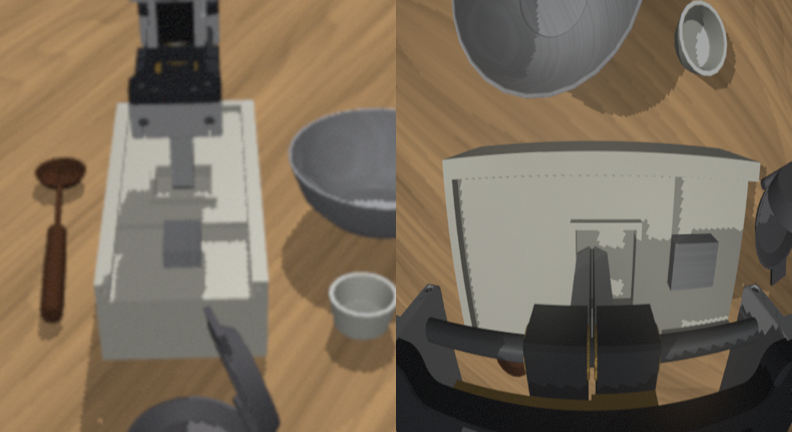

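The catch has sprung up behind the lid. A few more small steps will take the lid onto the end stop.

carry_out([
  [[0, 0, 0, 0, -0.001, 0, 0], [0, 0, 0, 0, -0.001, 0, 0], [0, 0, 0, 0, -0.001, 0, 0], [0, 0, 0, 0, 0, 0, 0]],
])

```text
time: 10.52
position: [0.4936, -0.0068, 0.0629]
eef_rot: [0.001, 0.967, 0.255, 0.0]
wrist_force: [2.6, -6.8, -3.4]
grip_width: 0.0005
```

The force is up to about 7 N and the tip stopped 1 mm short of its target, so the lid is on the stop. I'll back off within the hole, then lift.

carry_out([
  [[0, 0, 0, 0, 0.004, 0, 0], [0, 0, 0, 0, 0.006, 0, 0], [0, 0, 0, 0, 0, 0, 0], [0, 0, 0, 0, 0, -0.01, 0], [0, 0, 0, 0, 0, -0.03, 0], [0, 0, 0, 0, 0, -0.04, 0], [0, 0, 0, 0, 0, -0.04, 0], [0, 0, 0, 0, 0, -0.04, 0], [0, 0, 0, 0, 0, 0, 0], [0, 0, 0, 0, 0, 0, 0]],
])

```text
time: 11.78
position: [0.4979, -0.0148, 0.2225]
eef_rot: [-0.0, 0.967, 0.255, -0.0]
wrist_force: [0.1, -0.6, -0.2]
grip_width: 0.0
```

```bash
python3 st.py 6; python3 - <<'E'
from h import *
cv2.imwrite('pics/top6.png',viewer.camera('top')[:,:,::-1])
E
```

```text
11.775 [ 0.4979 -0.0148  0.2225] [ 0.14 -0.58 -0.23] 4.0148185156466706e-05 [-0.1   0.17  1.64  0.    1.33  0.95]
[[ 0.87   0.492 -0.001]
 [ 0.492 -0.87   0.   ]
 [-0.001 -0.    -1.   ]] yaw y -60.510047702062636
to catch in tool axes [0.0004 0.083  0.1465]
bin y,x offset of tcp from catch 0.08293110147304601 -0.0003539135259142956
```

View pics/both_6.png

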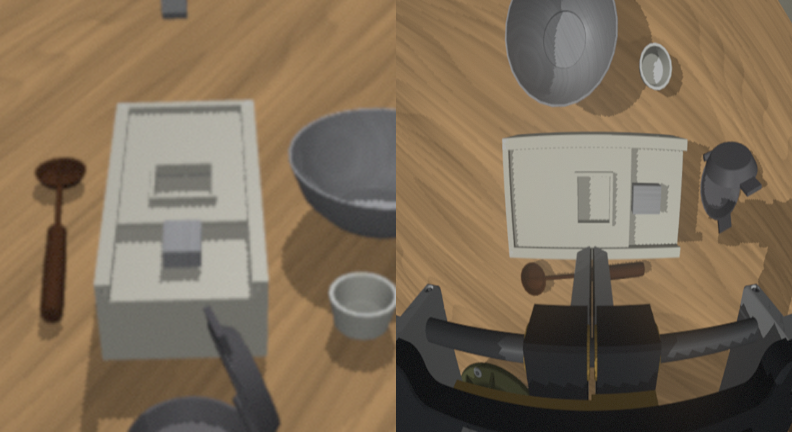

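View pics/top6.png

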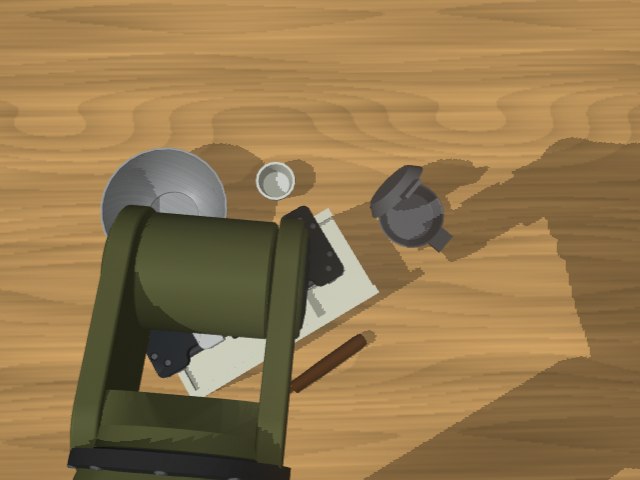

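The views show the lid over the compartment at the far end and the catch standing behind it. The bowl, pot, press and spoon have not moved. Before handing in I'll check the catch height and lid travel by ray casting.

```bash
python3 - <<'E'
import cv2,numpy as np
a=cv2.imread('pics/scene0.png')[160:250,260:360];b=cv2.imread('pics/scene_6.png')[160:250,260:360]
cv2.imwrite('pics/cmp.png',np.hstack([cv2.resize(x,None,fx=4,fy=4,interpolation=cv2.INTER_CUBIC) for x in (a,b)]))
from h import *
y=np.array([np.cos(np.radians(119.5)),np.sin(np.radians(119.5)),0])
x=np.array([y[1],-y[0],0]);c=np.array([.539,-.0868,0])
for h in (.076,.074,.071): print(h,[((proj('scene',c+sx*.015*x+sy*.021*y+[0,0,h])-[260,160])*4+1.5+[400,0]).round(0) for sx,sy in ((-1,1),(1,1),(1,-1),(-1,-1))])
for t in (.075,.08): print('lid rear edge',t,[((proj('scene',c+sx*.05*x+(t-.0545)*y+[0,0,.071])-[260,160])*4+1.5+[400,0]).round(0) for sx in(-1,1)])
E
```

```text
0.076 [array([523., 210.]), array([606., 208.]), array([606., 278.]), array([520., 280.])]
0.074 [array([523., 214.]), array([606., 212.]), array([606., 282.]), array([520., 285.])]
0.071 [array([524., 221.]), array([606., 219.]), array([607., 289.]), array([521., 291.])]
lid rear edge 0.075 [array([427., 224.]), array([703., 217.])]
lid rear edge 0.08 [array([428., 216.]), array([702., 209.])]
```

View pics/cmp.png

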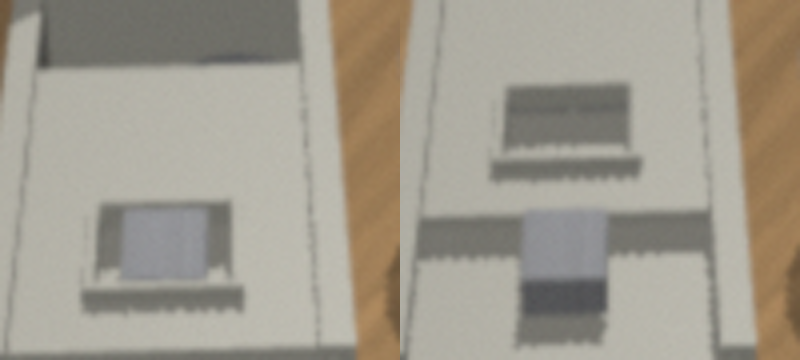

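The catch top's front edge is at row 280 in both pictures, which matches 76 mm (fully up). The lid's rear edge is at rows 218 on the left and 211 on the right, which matches about 79–80 mm of travel. I'm handing in.

```bash
python3 -c "
from cell import robot
print(robot.finish_job())"
```

```text
the job is handed in; nothing more can be done
None
```

The lid is shut and locked, and the job is handed in; it reports no verdict. With the jaws closed, I pressed the catch down about 13.7 mm through the finger hole. I pushed the lid by the hole's front edge to the end stop, backed off inside the hole and lifted the hand clear.

Last checks, at about 12 s of the 35 s allowed:
- **Catch:** its top edges in the scene camera are where they were at the start, which matches 76 mm (fully up).
- **Lid:** its rear edge matches about 79–80 mm of travel. At the stop the push force was about 7 N and the tip stopped 1 mm short of its command.
- **Hand:** the tip is at 222 mm, with wrist force about 0.6 N (noise level).
- **Other objects:** the pot and press are unmoved in the top view. The arm hid part of the bowl and spoon there, but they look unmoved in the scene and wrist views. I checked these by eye and did not measure them.

No check failed or disagreed. While the catch was held down, the force reading (7.7 N) suggested about 11.6 mm and the tip height about 13.7 mm; both are above the 10.2 mm needed.

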